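# Open the braced jar and hold its lid over it

### The job

Slide the clamp's moving jaw up until the square jar is squeezed flat and square between both jaws, so that it cannot turn. Then unscrew the jar's tight lid (anticlockwise seen from above), stop turning once its thread lets go, lift it straight up and finish still holding it level, a finger's breadth or two above the jar's open mouth, with the jar left standing in the clamp. The program ends while the gripper holds the lid; leave the spare jar, the scale and the scoop alone.

Things in the scene. Friction and masses are not known exactly. Their poses are not given: they have to be found in the camera images.
- clamp: Bench jar clamp, fixed to the table. Origin: on the table under it; y is the clamping direction. Base plate 100 mm (x) by 275 mm (y from -155 to +120), 12 mm high; the jar stands on it. At its +y end a fixed jaw: flat face at y = +90 mm, top 62 mm above the table. The moving jaw slides in +y towards it.
- jaw (a joint): Moving jaw, in m: grows along the clamp's +y towards the fixed jaw (end stop 0.070). Its face lies at clamp y = -35 mm + value, top 66 mm above the table. Reads about 0.061 when the jar is squeezed between both jaws; starts at 0 to 0.025. Stiff slide (12 N, plus up to 5 N pushing the jar) that stays where it is left.
- jaw_grip (a point): Point on the middle plane of the moving jaw's upright wooden grip, 76 mm above the table, 21 mm below its top. The grip is 14 mm thick (clamp y), 40 mm wide (clamp x), from 32 to 97 mm above the table, and stands 85 mm behind the jaw's face (-y). Axes as the clamp's. Pinch it across its thickness from above, or push it.
- jar: Square glass jar of dried orange slices, 450 g, 64 by 64 mm, sides along its x and y. Origin: centre of its underside, 12 mm above the table. Square up to 66 mm above the origin, sloping shoulder to 72 mm, then a 35 mm round neck. Loose between the jaws, at first 6 to 14 mm off the fixed jaw and up to 6 degrees askew; braced it is square, at clamp y = +58 mm. Unbraced, it turns with the lid.
- jar_mouth (a point): Centre of the jar's mouth, the neck's upper rim, 100 mm above the jar's origin, axes as the jar's. A springy rubber seal on it stands 6 mm above this point once the lid is off; it presses the lid up with about 18 N while screwed on.
- lid: Brass-finish ribbed screw lid, 54 mm wide, 28 mm high, 50 g. Origin: its centre, half-way up, z its axis; screwed on, 92 mm above the jar's origin. Takes 0.3 to 0.5 N m. Its x starts within 0.05 rad of the jar's x; anticlockwise it rises 2 mm (or may be turned without rising) and is free from 1.05 rad, then meets a stop at 1.65 rad. Free, it lifts straight off.
- spare_jar: Bystander: round closed jar, 72 mm diameter, 110 mm high. Origin: centre of its underside.
- scale: Bystander: kitchen scale, 170 by 150 mm, 36 mm high. Origin: centre of its underside.
- scoop: Bystander: spoon-shaped scoop lying flat, 200 mm long. Origin: near its middle, at its underside.
Things that resemble listed ones, but are neither listed nor needed, are in the scene too. Leave any green or purple look-alike of the jar alone.

How it is judged:
By the outcome, as a careful person would: the job done as asked, in the order asked, and still so for the second after the job is handed in, while the arm keeps its last pose, push and grip.
It also fails if it takes over 50 s, if anything falls off the work surface, if the arm or the gripper's body presses on something with over 40 N, if the wrist force passes 120 N, or if a joint passes its speed limit or range.

### The arm

A 6-joint arm with a two-finger parallel gripper is mounted at the origin on the work surface. World frame = base frame: x ahead of the robot, y to its left, z up, the work surface at z = 0. Lengths are in mm, angles in degrees, forces in N, time in s.
With the tool pointing down it reaches from about 300 to 850 mm from the base axis. Payload 4.2 kg.
Tool frame: the origin (TCP) lies between the finger pads; the fingertips stand 22 mm ahead of it and the grasp point (between the pads) lies 3 mm ahead of it; z points along the fingers, y is the direction in which the jaws open and shut (so a half turn about z gives the same grasp; the last joint's range is limited). The gripper opens to 91 mm and grips with 3 to 60 N. Pads are 32 mm wide; open, the fingers measure 118 mm over their backs; the gripper's body (76 mm by 178 mm) begins 60 mm behind the grasp point.
Start: joints at [68.64, 18.312, 89.639, -0, 72.044, -1.146], TCP at [198.68, 539.599, 235.976] pointing down, gripper open.
Joint ranges: [-177.97, 177.97], [-48.28, 115.42], [12.27, 149.76], [-77.06, 257.06], [2.81, 150.46], [-146.56, 146.56]. Speed limits (degrees/s): [147.25, 147.25, 180, 180, 180, 180].

### API

Orientations are given as [roll, pitch, yaw] about the fixed x, y, z axes, in that order (R = Rz(yaw) Ry(pitch) Rx(roll)).
In Python, from workcell import telemetry, cams, env gives the robot as it stands.
- The arm moves only by the shell command python3 -m inch 'ROWS' [FORCE]. ROWS is JSON, a list of rows, each an object of numbers: "x", "y", "z": the shift along the tool's x, y, z in cm; "yaw": the turn about the tool's z in units of 5 degrees (1.0 is 5 degrees); "gripper": the gripper's target within -1 to 1 (fully open at 1, half-way at 0, shut at -1). A call has 1 to 12 rows; each row shifts and turns the commanded pose from where the row before left it, along the tool's axes as they then stand; what a row does not reach is not made up. A row lasts 1/12 s, in which the tool goes at most 41.7 mm and 7.16 degrees, less where a joint would pass 70% of its speed; a pose out of reach is approached as far as the arm can. A call is refused whole if a number of a shift passes 4.17 or a number of a turn 1, either way. A call with a gripper value outside its range is refused whole. The fingers move at their own pace and stop on an object; FORCE is the grip in N (left out, the last holds). Time passes only in rows, so rows that do not move let the fingers close. It gives the time, the measured TCP pose, the force and the opening at its end, in the units of the state.
- telemetry.state(): the state, without advancing time (a new reading comes with each control period).
- cams.grab_frame(name): name is "scene" or "top" or "wrist"; returns a dict with "pixels" (384x512x3 uint8, red, green, blue), "mtx" (3x3 intrinsics, pixels), "distortion" ([k1, k2, p1, p2, k3] as OpenCV has them; the pictures are not rectified), "rvec" (rotation vector, rad) and "tvec" (3), from world to camera coordinates, as OpenCV has them. Camera axes: x right, y down, z forward; pixel columns grow to the right and rows downward; lengths in mm; the calibration is good to about 2 mm. A picture is of the moment at which its call begins. There is no depth.
- env.job_done(): hands the job in, once; it reports no verdict.
The state is a dict: "time_s": time; "qpos": joint angles; "qvel": joint speeds; "effort": joint torques, N m; "ee_pos": TCP position; "ee_rot": TCP orientation; "force": force on the tool from outside, world axes, zero at the start; "torque": the same for the moment, N m; "gripper_width": finger opening in mm.
Only numpy, scipy, OpenCV 4.12 (cv2) and the standard library are available. Lean on these libraries where they do the work, as an engineer would, in place of code of your own. Each camera call takes 0.05 s, during which the arm holds its last target. There are 200 camera calls.

## Working session

There is one attempt and no reset: what is moved stays moved. The work goes in short steps, Python scripts to look and compute and a shell command to move; the robot and the scene stay as the last step left them, time stands still between calls to the robot, and variables do not carry over. Pictures are saved under pics/ and viewed, about 8 in all and at most 12, crops included, and the job is handed in when it is done.

```bash
mkdir -p pics; cat > h.py <<'E'
import numpy as np, cv2
from workcell import telemetry, cams, env
def grab(n,f=None):
    d=cams.grab_frame(n); d={k:np.array(v) for k,v in d.items()}
    np.savez(f'pics/{f or n}.npz',**d); cv2.imwrite(f'pics/{f or n}.png',d['pixels'][...,::-1]); return d
def load(f): return dict(np.load(f'pics/{f}.npz'))
def ray(d,uv):
    R=cv2.Rodrigues(d['rvec'].astype(float))[0]; t=d['tvec'].reshape(3)
    p=cv2.undistortPoints(np.array(uv,float).reshape(-1,1,2),d['mtx'],d['distortion']).reshape(-1,2)
    return -R.T@t, np.c_[p,np.ones(len(p))]@R
def onz(d,uv,z):
    c,r=ray(d,uv); return c+r*((z-c[2])/r[:,2])[:,None]
def proj(d,P): return cv2.projectPoints(np.array(P,float).reshape(-1,1,3),d['rvec'].astype(float),d['tvec'].astype(float),d['mtx'],d['distortion'])[0].reshape(-1,2)
E
python3 - <<'E'
from h import *
a=grab('scene');b=grab('top')
o=np.vstack([np.hstack([a['pixels']]),b['pixels']])
cv2.imwrite('pics/both.png',cv2.resize(np.hstack([a['pixels'],b['pixels']])[...,::-1],(800,300)))
print(telemetry.state())
E
```

```text
{'time_s': 0.1, 'qpos': array([ 6.86385755e+01,  1.83486746e+01,  8.96983328e+01, -1.80603867e-03,
        7.20438960e+01, -1.14515703e+00]), 'qvel': array([-0.05919336, -0.05864141, -0.10577369, -0.02187106,  0.08864175,
        0.01158241]), 'effort': array([-6.30479226e-04, -4.13333881e+01, -2.32507306e+01,  7.29721296e-02,
        4.23437124e-02, -4.30954344e-05]), 'ee_pos': array([198.55238359, 539.1976979 , 235.20468236]), 'ee_rot': array([-1.79909080e+02, -9.98993627e-05,  1.59784291e+02]), 'force': array([-0.85830396, -0.36523662,  0.21574499]), 'torque': array([ 0.02313544,  0.00418581, -0.03837819]), 'gripper_width': 91.4161052375956}
```

View pics/top.png

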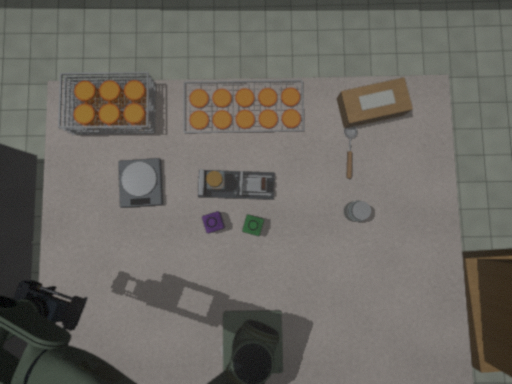

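View pics/scene.png

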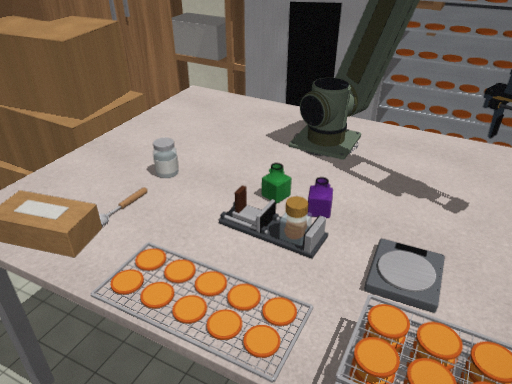

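Candidates in the top view: the brass-lidded jar in the clamp (215,179), a purple look-alike (213,222), a green look-alike (254,225) and the round spare jar (360,211). I choose the one in the clamp. The fixed jaw is at its left end (200,184) and the wooden grip at its right end (~268,184). Next is a close crop to check.

```bash
python3 - <<'E'
from h import *
a=load('scene');b=load('top')
A=cv2.resize(a['pixels'][175:255,210:335],None,fx=6,fy=6,interpolation=2)
B=cv2.resize(b['pixels'][160:240,190:284],None,fx=6,fy=6,interpolation=2)
cv2.imwrite('pics/crop1.png',B[...,::-1])
print(onz(b,[[198,184],[274,184]],12), onz(b,[[215,179]],118),onz(b,[[268,184]],97))
print(onz(b,[[213,222],[254,225]],100))
E
```

```text
[[549.23113036 185.17724814  12.        ]
 [544.88772911 -89.54424666  12.        ]] [[553.35363141 113.13211514 118.        ]] [[536.05153363 -64.22598809  97.        ]]
[[410.91679418 122.29669902 100.        ]
 [398.73105487 -14.54540573 100.        ]]
```

View pics/crop1.png

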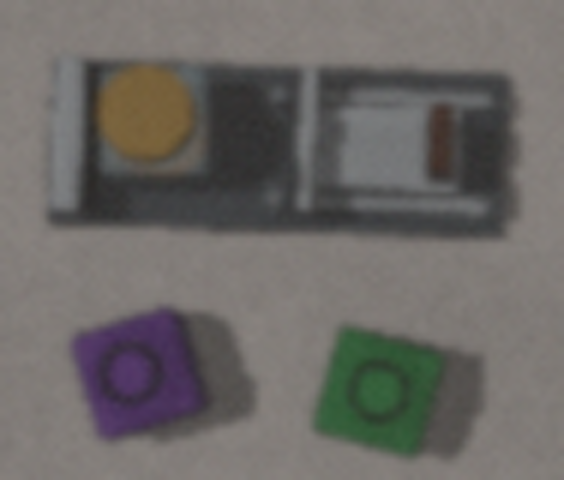

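The crop confirms it: the jar with brass lid (crop 145,112) stands between the fixed jaw (65,135) and the moving jaw (310,140). The brown grip is at (441,143). Now I compute the clamp pose from these points.

```bash
python3 - <<'E'
from h import *
b=load('top'); f=lambda u,v:[190+(u+.5)/6-.5,160+(v+.5)/6-.5]
P=onz(b,[f(50,222),f(505,236),f(512,75),f(83,60)],12);print(P.round(1))
print('grip',onz(b,[f(441,143)],97).round(1))
print('jawtop edges',onz(b,[f(301,140),f(318,140)],66).round(1),'fixed face',onz(b,[f(83,140)],62).round(1))
print('lid',onz(b,[f(145,112)],118).round(1))
d=P[0]-P[1];print('clamp +y dir angle',np.degrees(np.arctan2(d[1],d[0])))
px=b['pixels'].astype(int);m=((px[...,0]-px[...,2]>25)).astype(np.uint8);m[:160]=0;m[210:]=0;m[:,:195]=0;m[:,290:]=0
n,l,s,c=cv2.connectedComponentsWithStats(m);print(s,c)
E
```

```text
[[503.6 185.5  12. ]
 [490.9 -87.5  12. ]
 [588.3 -93.8  12. ]
 [601.6 165.5  12. ]]
grip [[538.3 -47.6  97. ]]
jawtop edges [[544.7  32.5  66. ]
 [544.6  22.6  66. ]] fixed face [[547.2 159.1  62. ]]
lid [[555.9 117.3 118. ]]
clamp +y dir angle 87.32080343577647
[[     0      0    512    384 196403]
 [   206    171     16     16    205]] [[255.54365259 191.51368869]
 [213.67804878 178.38536585]]
```

```bash
python3 -m inch '[{"yaw":-1},{"yaw":-1},{"yaw":-1},{"yaw":-0.5},{"x":-2,"y":-3.15},{"x":-2,"y":-3.15},{"x":-2,"y":-3.15},{"x":-2,"y":-3.15},{"x":-2,"y":-3.15},{"x":-2,"y":-3.15},{"x":-2,"y":-3.15},{"x":-2,"y":-3.15}]'
python3 -m inch '[{"x":-2,"y":-3.15},{"x":-2,"y":-3.15},{"x":-2,"y":-3.15},{"x":-2,"y":-3.15},{"x":-2,"y":-3.15},{"x":-2,"y":-3.15},{"x":-2,"y":-3.15},{"x":-2,"y":-3.15,"gripper":0.1},{},{},{}]'
python3 - <<'E'
from h import *
grab('wrist','w1'); s=telemetry.state(); print(s['ee_pos'],s['ee_rot'],s['gripper_width'])
E
```

```text
[198.56832223 539.25428179 235.30866334] [-1.79923479e+02 -7.70841851e-04  1.59784742e+02] 91.32215438005557invalid input
invalid input
```

View pics/w1.png

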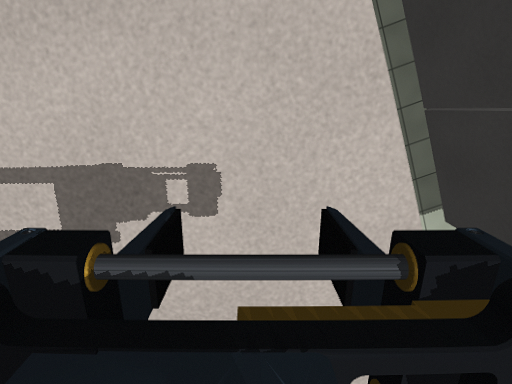

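The wrist view shows only bare table because the calls were refused and the arm never moved. The rows probably need all the keys.

```bash
python3 -m inch '[{"x":0,"y":0,"z":0,"yaw":-1,"gripper":1}]'; python3 -m inch --help | head -20
```

```text
time_s: 0.23
ee_pos: [198.6, 539.4, 235.5]
ee_rot: [-180.0, -0.0, 164.9]
force: [-0.1, -0.2, -0.2]
gripper_width: 91.2invalid input: not JSON, or not a number
```

```bash
python3 -m inch '[{"x":0,"y":0,"z":0,"yaw":-1,"gripper":1},{"x":0,"y":0,"z":0,"yaw":-1,"gripper":1},{"x":0,"y":0,"z":0,"yaw":-0.5,"gripper":1},{"x":-2,"y":-3.15,"z":0,"yaw":0,"gripper":1},{"x":-2,"y":-3.15,"z":0,"yaw":0,"gripper":1},{"x":-2,"y":-3.15,"z":0,"yaw":0,"gripper":1},{"x":-2,"y":-3.15,"z":0,"yaw":0,"gripper":1},{"x":-2,"y":-3.15,"z":0,"yaw":0,"gripper":1},{"x":-2,"y":-3.15,"z":0,"yaw":0,"gripper":1},{"x":-2,"y":-3.15,"z":0,"yaw":0,"gripper":1},{"x":-2,"y":-3.15,"z":0,"yaw":0,"gripper":1},{"x":-2,"y":-3.15,"z":0,"yaw":0,"gripper":1}]'
```

```text
time_s: 1.23
ee_pos: [365.4, 246.1, 235.9]
ee_rot: [180.0, -0.0, 177.3]
force: [1.4, -0.1, -1.2]
gripper_width: 91.2
```

```bash
python3 -m inch '[{"x":-2.07,"y":-3.18,"z":0,"yaw":0,"gripper":1},{"x":-2.07,"y":-3.18,"z":0,"yaw":0,"gripper":1},{"x":-2.07,"y":-3.18,"z":0,"yaw":0,"gripper":1},{"x":-2.07,"y":-3.18,"z":0,"yaw":0,"gripper":1},{"x":-2.07,"y":-3.18,"z":0,"yaw":0,"gripper":1},{"x":-2.07,"y":-3.18,"z":0,"yaw":0,"gripper":0.1},{"x":-2.07,"y":-3.18,"z":0,"yaw":0,"gripper":0.1},{"x":-2.07,"y":-3.18,"z":0,"yaw":0,"gripper":0.1},{"x":-2.07,"y":-3.18,"z":0,"yaw":0,"gripper":0.1},{"x":0,"y":0,"z":0,"yaw":0,"gripper":0.1},{"x":0,"y":0,"z":0,"yaw":0,"gripper":0.1}]'
python3 - <<'E'
from h import *
grab('wrist','w2');s=telemetry.state(); print(s['ee_pos'],s['ee_rot'],s['gripper_width'])
E
```

```text
time_s: 2.15
ee_pos: [537.9, -48.3, 235.2]
ee_rot: [180.0, -0.1, 177.1]
force: [0.6, -0.4, -0.5]
gripper_width: 54.4
[537.25337846 -47.06870651 235.31474937] [ 1.79957429e+02 -9.62872769e-02  1.77195389e+02] 51.20440887344838
```

View pics/w2.png

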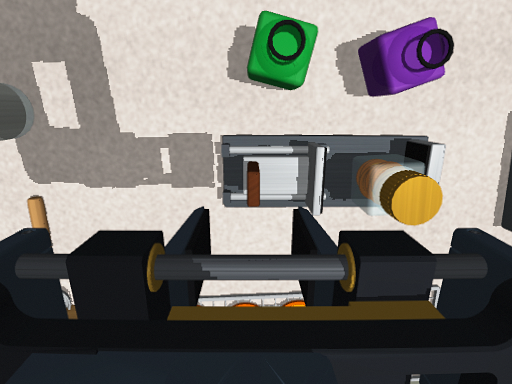

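The wrist view shows the grip at (253,185), jaw (320,180), fixed jaw (435,158) and lid (411,197), with the green and purple jars clear above. I'll measure the grip and jaw edges in it.

```bash
python3 - <<'E'
from h import *
d=load('w2'); px=d['pixels'].astype(int)
print('cam',ray(d,[[256,192]])[0])
m=((px[...,0]-px[...,2]>35)&(px[...,0]<140)).astype(np.uint8);m[:150]=0;m[215:]=0;m[:,:235]=0;m[:,275:]=0
ys,xs=np.nonzero(m);
for y in range(ys.min(),ys.max()+1,4): print(y,xs[ys==y].min(),xs[ys==y].max(),px[y,xs[ys==y]].sum(1))
print('plate',onz(d,[[222,136],[222,207],[310,207],[427,137]],12).round(1))
print('jaw top front edge',onz(d,[[327,147],[323,213]],66).round(1),'fixed',onz(d,[[428,143]],62).round(1))
g=cv2.resize(d['pixels'][125:225,205:450],None,fx=3.2,fy=3.2,interpolation=2)[...,::-1];cv2.imwrite('pics/c2.png',g)
E
```

```text
cam [461.75656419 -44.40236993 384.73761388]
171 249 254 [85 92 97 94]
175 248 259 [132 177 172 176 170 178 182 185 195 191 165 200]
179 248 259 [131 168 184 187 190 181 183 182 186 182 167 195]
183 248 259 [127 173 179 182 181 187 189 188 189 173 150 184]
187 248 259 [139 176 175 171 178 171 171 171 177 185 165 190]
191 248 259 [109 154 173 176 179 184 189 186 189 180 152 183]
195 248 259 [127 172 179 170 171 172 179 184 181 183 163 179]
199 248 259 [123 166 180 183 179 181 178 179 181 176 158 160]
203 248 259 [128 167 174 174 171 174 179 184 185 184 174 132]
plate [[492.2 -83.2  12. ]
 [590.7 -91.   12. ]
 [597.3  33.1  12. ]
 [506.9 189.1  12. ]]
jaw top front edge [[506.2  40.9  66. ]
 [586.2  37.8  66. ]] fixed [[507.8 159.8  62. ]]
```

View pics/c2.png

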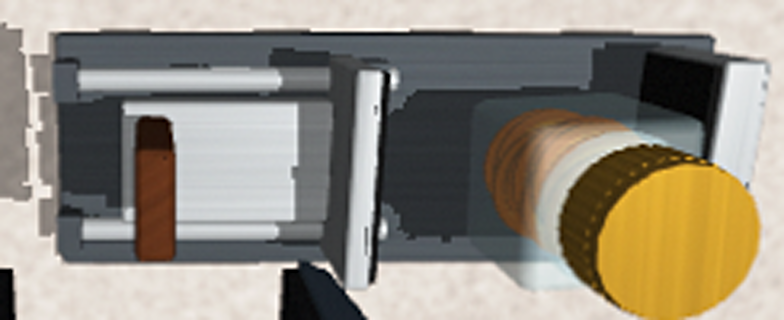

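```bash
python3 - <<'E'
from h import *
d=load('w2'); print(onz(d,[[253.5,189],[248,189],[259.5,189],[253.5,173],[253.5,205.5]],97).round(1))
print('lid top',onz(d,[[205+679/3.2,125+234/3.2]],118).round(1))
E
```

```text
[[542.8 -45.1  97. ]
 [542.4 -51.   97. ]
 [543.1 -38.7  97. ]
 [525.3 -44.3  97. ]
 [561.4 -46.   97. ]]
lid top [[555.1 119.8 118. ]]
```

```bash
python3 -m inch '[{"x":-0.5,"y":0.3,"z":0,"yaw":0,"gripper":0.1},{"x":0,"y":0,"z":3.1,"yaw":0,"gripper":0.1},{"x":0,"y":0,"z":3.1,"yaw":0,"gripper":0.1},{"x":0,"y":0,"z":3.1,"yaw":0,"gripper":0.1},{"x":0,"y":0,"z":3.1,"yaw":0,"gripper":0.1},{"x":0,"y":0,"z":3.1,"yaw":0,"gripper":0.1},{"x":0,"y":0,"z":0,"yaw":0,"gripper":0.1},{"x":0,"y":0,"z":0,"yaw":0,"gripper":0.1}]'
python3 -m inch '[{"x":0,"y":0,"z":0,"yaw":0,"gripper":-1},{"x":0,"y":0,"z":0,"yaw":0,"gripper":-1},{"x":0,"y":0,"z":0,"yaw":0,"gripper":-1},{"x":0,"y":0,"z":0,"yaw":0,"gripper":-1},{"x":0,"y":0,"z":0,"yaw":0,"gripper":-1},{"x":0,"y":0,"z":0,"yaw":0,"gripper":-1}]' 30
```

```text
time_s: 2.87
ee_pos: [541.8, -42.6, 80.3]
ee_rot: [180.0, -0.2, 177.4]
force: [0.6, -0.7, 1.1]
gripper_width: 50.1
time_s: 3.37
ee_pos: [543.1, -45.6, 81.8]
ee_rot: [-179.8, 0.1, 177.4]
force: [-0.1, -2.5, 2.8]
gripper_width: 14.2
```

```bash
python3 -m inch '[{"x":0,"y":0.5,"z":0,"yaw":0,"gripper":-1},{"x":0,"y":0.5,"z":0,"yaw":0,"gripper":-1},{"x":0,"y":0.5,"z":0,"yaw":0,"gripper":-1},{"x":0,"y":0.5,"z":0,"yaw":0,"gripper":-1},{"x":0,"y":0.5,"z":0,"yaw":0,"gripper":-1},{"x":0,"y":0.5,"z":0,"yaw":0,"gripper":-1},{"x":0,"y":0.5,"z":0,"yaw":0,"gripper":-1},{"x":0,"y":0.5,"z":0,"yaw":0,"gripper":-1},{"x":0,"y":0.5,"z":0,"yaw":0,"gripper":-1},{"x":0,"y":0,"z":0,"yaw":0,"gripper":-1},{"x":0,"y":0,"z":0,"yaw":0,"gripper":-1}]' 40
python3 -m inch '[{"x":0,"y":0.2,"z":0,"yaw":0,"gripper":-1},{"x":0,"y":0.2,"z":0,"yaw":0,"gripper":-1},{"x":0,"y":0,"z":0,"yaw":0,"gripper":-1}]'
python3 -m inch '[{"x":0,"y":0.2,"z":0,"yaw":0,"gripper":-1},{"x":0,"y":0.1,"z":0,"yaw":0,"gripper":-1},{"x":0,"y":0,"z":0,"yaw":0,"gripper":-1}]'
```

```text
time_s: 4.28
ee_pos: [545.3, -1.2, 81.9]
ee_rot: [-179.8, 0.1, 177.3]
force: [-0.8, -8.2, 3.3]
gripper_width: 13.7
time_s: 4.53
ee_pos: [545.5, 2.0, 81.9]
ee_rot: [-179.7, 0.1, 177.3]
force: [-0.8, -11.5, 4.3]
gripper_width: 13.8
time_s: 4.78
ee_pos: [545.5, 4.7, 81.9]
ee_rot: [-179.7, 0.1, 177.3]
force: [-0.7, -14.1, 4.4]
gripper_width: 13.7
```

```bash
python3 -m inch '[{"x":0,"y":0.2,"z":0,"yaw":0,"gripper":-1},{"x":0,"y":0,"z":0,"yaw":0,"gripper":-1}]'
python3 -m inch '[{"x":0,"y":0.15,"z":0,"yaw":0,"gripper":-1},{"x":0,"y":0,"z":0,"yaw":0,"gripper":-1}]'
python3 - <<'E'
from h import *
a=grab('scene','s2')
cv2.imwrite('pics/c3.png',cv2.resize(a['pixels'][170:260,210:340],None,fx=6,fy=6,interpolation=2)[...,::-1])
E
```

```text
time_s: 4.95
ee_pos: [545.7, 6.5, 81.9]
ee_rot: [-179.7, 0.1, 177.3]
force: [-1.1, -13.2, 4.1]
gripper_width: 13.8
time_s: 5.12
ee_pos: [545.7, 7.9, 81.9]
ee_rot: [-179.7, 0.1, 177.3]
force: [-0.8, -15.2, 3.9]
gripper_width: 13.8
```

```bash
python3 -m inch '[{"x":0,"y":0.15,"z":0,"yaw":0,"gripper":-1},{"x":0,"y":0,"z":0,"yaw":0,"gripper":-1}]'
python3 -m inch '[{"x":0,"y":0.15,"z":0,"yaw":0,"gripper":-1},{"x":0,"y":0,"z":0,"yaw":0,"gripper":-1}]'
```

```text
time_s: 5.33
ee_pos: [545.8, 9.3, 81.9]
ee_rot: [-179.7, 0.1, 177.3]
force: [-1.4, -14.9, 3.7]
gripper_width: 13.5
time_s: 5.5
ee_pos: [545.8, 9.6, 81.9]
ee_rot: [-179.6, 0.1, 177.4]
force: [-0.5, -19.0, 5.3]
gripper_width: 13.6
```

```bash
python3 -m inch '[{"x":0,"y":0.15,"z":0,"yaw":0,"gripper":-1},{"x":0,"y":0,"z":0,"yaw":0,"gripper":-1}]'
python3 -m inch '[{"x":0,"y":0.15,"z":0,"yaw":0,"gripper":-1},{"x":0,"y":0,"z":0,"yaw":0,"gripper":-1},{"x":0,"y":0,"z":0,"yaw":0,"gripper":-1}]'
```

```text
time_s: 5.67
ee_pos: [545.8, 9.6, 81.9]
ee_rot: [-179.4, 0.1, 177.4]
force: [-2.0, -25.3, 4.5]
gripper_width: 13.9
time_s: 5.92
ee_pos: [545.8, 9.7, 81.9]
ee_rot: [-179.3, 0.1, 177.4]
force: [-1.6, -30.4, 3.9]
gripper_width: 13.9
```

```bash
python3 -m inch '[{"x":0,"y":0,"z":0,"yaw":0,"gripper":0.1},{"x":0,"y":0,"z":0,"yaw":0,"gripper":0.1},{"x":0,"y":-0.4,"z":0,"yaw":0,"gripper":0.1},{"x":0,"y":0,"z":-1,"yaw":0,"gripper":0.1},{"x":0,"y":0,"z":-3,"yaw":0,"gripper":0.1},{"x":0,"y":0,"z":-3,"yaw":0,"gripper":0.1},{"x":0,"y":0,"z":-3,"yaw":0,"gripper":1},{"x":0,"y":0,"z":-3,"yaw":0,"gripper":1},{"x":0,"y":0,"z":-1,"yaw":0,"gripper":1},{"x":0,"y":0,"z":0,"yaw":0,"gripper":1},{"x":0,"y":0,"z":0,"yaw":0,"gripper":1}]'
python3 - <<'E'
from h import *
d=grab('wrist','w3');s=telemetry.state(); print(s['ee_pos'],s['ee_rot'])
cv2.imwrite('pics/c4.png',cv2.resize(d['pixels'][110:230,240:500],None,fx=3,fy=3,interpolation=2)[...,::-1])
E
```

```text
time_s: 6.83
ee_pos: [545.1, 13.6, 220.7]
ee_rot: [180.0, -0.0, 177.3]
force: [-0.6, 0.0, -0.7]
gripper_width: 80.3
[544.47455312  13.61660352 219.56985472] [ 1.79994706e+02 -1.51933521e-01  1.77302850e+02]
```

View pics/c4.png

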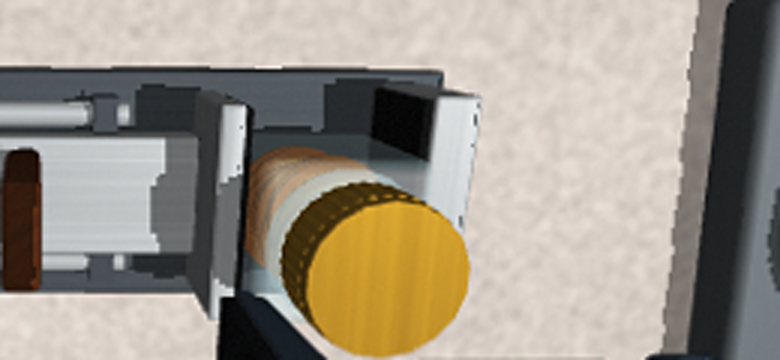

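The jar is held flat against both jaw faces: moving-jaw face at crop x≈245, fixed face at x≈430. The lid top is centred near crop (388,277). Next I measure the lid and the gap between the jaws.

```bash
python3 - <<'E'
from h import *
d=load('w3');px=d['pixels'].astype(int)
m=((px[...,0]>150)&(px[...,0]-px[...,2]>90)).astype(np.uint8);m[:160]=0;m[240:]=0
n,l,s,c=cv2.connectedComponentsWithStats(m);i=1+s[1:,4].argmax();print(s[i],c[i])
cn=max(cv2.findContours((l==i).astype(np.uint8),0,1)[0],key=len).reshape(-1,2)
P=onz(d,cn,118)[:,:2]; (cx,cy),r=cv2.minEnclosingCircle(P.astype(np.float32));print('lid',cx,cy,r)
f=lambda u,v:[240+u/3,110+v/3]
print('jaw',onz(d,[f(250,110),f(240,290)],66).round(1),'fixed',onz(d,[f(434,100)],62).round(1))
L=np.array([cx,cy]);t=telemetry.state();D=L-t['ee_pos'][:2];a=np.radians(177.3);print('dx_t,dy_t',D@[np.cos(a),np.sin(a)],D@[np.sin(a),-np.cos(a)],t['ee_pos'])
E
```

```text
[ 342  177   55   52 2183] [368.93449382 202.67292716]
lid 559.3695678710938 126.5728530883789 26.367761611938477
jaw [[510.7  94.8  66. ]
 [579.7  92.5  66. ]] fixed [[510.6 163.7  62. ]]
dx_t,dy_t -9.557511420391432 113.53250528256257 [544.47455312  13.61660352 219.56985472]
```

```bash
python3 - <<'E'
from h import *
d=grab('scene','s3');px=d['pixels'].astype(int)
cv2.imwrite('pics/c5.png',cv2.resize(d['pixels'][150:260,210:350],None,fx=5,fy=5,interpolation=2)[...,::-1])
E
```

```text
(no output)
```

View pics/c5.png

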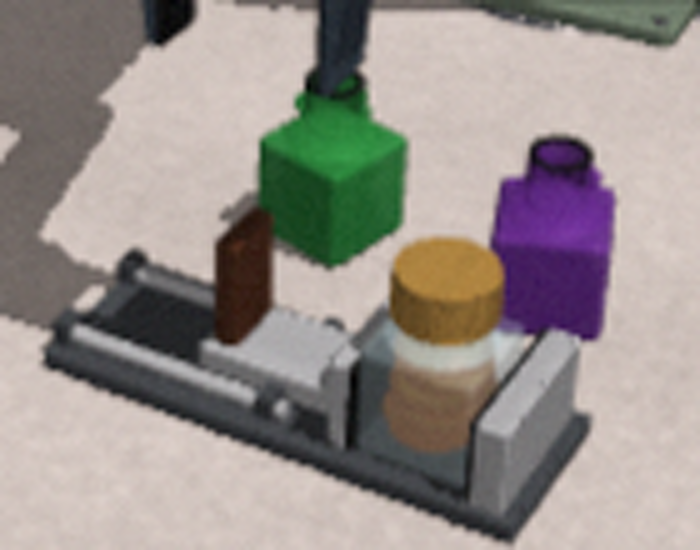

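The scene crop shows the jar flush between both jaws, with the lid's top ellipse centred near crop (447,268).

```bash
python3 - <<'E'
from h import *
print(onz(load('s3'),[[210+447.5/5-.4,150+267/5-.4]],118).round(1))
E
```

```text
[[556.6 124.7 118. ]]
```

```bash
python3 -m inch '[{"x":-0.22,"y":2.82,"z":0,"yaw":0,"gripper":1},{"x":-0.2,"y":2.82,"z":0,"yaw":0,"gripper":1},{"x":-0.2,"y":2.82,"z":0,"yaw":0,"gripper":1},{"x":-0.2,"y":2.82,"z":0,"yaw":0,"gripper":1},{"x":0,"y":0,"z":0,"yaw":1,"gripper":1},{"x":0,"y":0,"z":0,"yaw":1,"gripper":1},{"x":0,"y":0,"z":0,"yaw":1,"gripper":1},{"x":0,"y":0,"z":0,"yaw":1,"gripper":1},{"x":0,"y":0,"z":0,"yaw":1,"gripper":1},{"x":0,"y":0,"z":0,"yaw":1,"gripper":1},{"x":0,"y":0,"z":0,"yaw":1,"gripper":1},{"x":0,"y":0,"z":0,"yaw":1,"gripper":1}]'
python3 -m inch '[{"x":0,"y":0,"z":2,"yaw":0,"gripper":1},{"x":0,"y":0,"z":2,"yaw":0,"gripper":1},{"x":0,"y":0,"z":2,"yaw":0,"gripper":1},{"x":0,"y":0,"z":0,"yaw":0,"gripper":1},{"x":0,"y":0,"z":0,"yaw":0,"gripper":1}]'
python3 - <<'E'
from h import *
d=grab('wrist','w4')
E
```

```text
time_s: 7.93
ee_pos: [558.0, 125.5, 218.6]
ee_rot: [-179.8, -0.2, 137.0]
force: [0.0, 0.3, 0.7]
gripper_width: 91.6
time_s: 8.35
ee_pos: [557.6, 125.4, 158.7]
ee_rot: [-179.8, -0.2, 137.3]
force: [-0.1, 0.1, 0.8]
gripper_width: 91.2
```

View pics/w4.png

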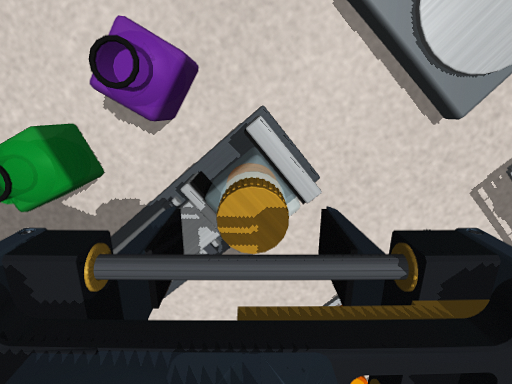

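The lid top is at (252,218), centred between the fingers. Clearance looks fine.

```bash
python3 - <<'E'
from h import *
d=load('w4');print(onz(d,[[252.5,218]],118).round(1))
E
python3 -m inch '[{"x":0,"y":0,"z":1.6,"yaw":0,"gripper":1},{"x":0,"y":0,"z":1.6,"yaw":0,"gripper":1},{"x":0,"y":0,"z":1.4,"yaw":0,"gripper":1},{"x":0,"y":0,"z":0,"yaw":0,"gripper":1},{"x":0,"y":0,"z":0,"yaw":0,"gripper":1}]'
```

```text
[[557.9 127.7 118. ]]
time_s: 8.82
ee_pos: [559.3, 125.8, 115.5]
ee_rot: [180.0, 0.0, 137.3]
force: [-0.2, -0.7, 0.4]
gripper_width: 91.1
```

```bash
python3 -m inch '[{"x":0,"y":0.05,"z":0.3,"yaw":0,"gripper":1},{"x":0,"y":0,"z":0,"yaw":0,"gripper":1},{"x":0,"y":0,"z":0,"yaw":0,"gripper":-1},{"x":0,"y":0,"z":0,"yaw":0,"gripper":-1},{"x":0,"y":0,"z":0,"yaw":0,"gripper":-1},{"x":0,"y":0,"z":0,"yaw":0,"gripper":-1},{"x":0,"y":0,"z":0,"yaw":0,"gripper":-1},{"x":0,"y":0,"z":0,"yaw":0,"gripper":-1},{"x":0,"y":0,"z":0,"yaw":0,"gripper":-1}]' 50
```

```text
time_s: 9.57
ee_pos: [559.0, 125.7, 112.0]
ee_rot: [-179.9, -0.0, 137.3]
force: [-0.9, -2.6, 1.0]
gripper_width: 53.4
```

```bash
python3 -m inch '[{"x":0,"y":0,"z":-0.01,"yaw":-0.5,"gripper":-1},{"x":0,"y":0,"z":-0.01,"yaw":-0.5,"gripper":-1},{"x":0,"y":0,"z":-0.01,"yaw":-0.5,"gripper":-1},{"x":0,"y":0,"z":-0.01,"yaw":-0.5,"gripper":-1},{"x":0,"y":0,"z":-0.01,"yaw":-0.5,"gripper":-1},{"x":0,"y":0,"z":-0.01,"yaw":-0.5,"gripper":-1},{"x":0,"y":0,"z":0,"yaw":0,"gripper":-1}]'
python3 - <<'E'
from h import *
s=telemetry.state();print(s['torque'],s['ee_rot'])
d=grab('scene','s4');cv2.imwrite('pics/c6.png',cv2.resize(d['pixels'][150:260,210:350],None,fx=5,fy=5,interpolation=2)[...,::-1])
E
```

```text
time_s: 10.15
ee_pos: [559.3, 126.1, 112.4]
ee_rot: [180.0, -0.0, 152.3]
force: [-0.8, 0.4, -0.4]
gripper_width: 53.9
[-0.02363221  0.04287926  0.0841241 ] [ 1.79990047e+02 -1.26228857e-02  1.52321234e+02]
```

View pics/c6.png

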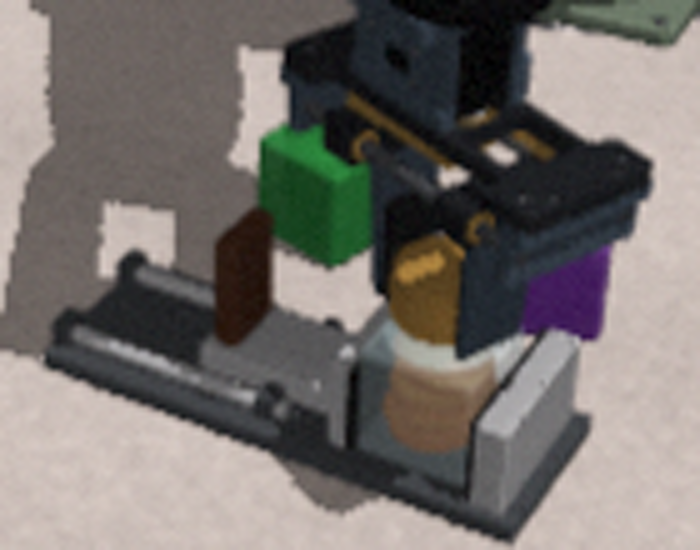

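Fingers hold the lid and the jar still looks square in the clamp. I keep turning and read the torque during motion.

```bash
python3 -m inch '[{"x":0,"y":0,"z":-0.01,"yaw":-0.5,"gripper":-1},{"x":0,"y":0,"z":-0.01,"yaw":-0.5,"gripper":-1},{"x":0,"y":0,"z":-0.01,"yaw":-0.5,"gripper":-1},{"x":0,"y":0,"z":-0.01,"yaw":-0.5,"gripper":-1},{"x":0,"y":0,"z":-0.01,"yaw":-0.5,"gripper":-1},{"x":0,"y":0,"z":-0.01,"yaw":-0.5,"gripper":-1}]'
python3 -c "
from h import *
print(telemetry.state()['torque'])"
python3 -m inch '[{"x":0,"y":0,"z":-0.01,"yaw":-0.5,"gripper":-1},{"x":0,"y":0,"z":-0.01,"yaw":-0.5,"gripper":-1},{"x":0,"y":0,"z":-0.01,"yaw":-0.5,"gripper":-1},{"x":0,"y":0,"z":-0.01,"yaw":-0.5,"gripper":-1},{"x":0,"y":0,"z":-0.01,"yaw":-0.5,"gripper":-1},{"x":0,"y":0,"z":-0.01,"yaw":-0.5,"gripper":-1}]'
python3 -c "
from h import *
print(telemetry.state()['torque'])"
```

```text
time_s: 10.7
ee_pos: [559.4, 126.3, 112.9]
ee_rot: [180.0, -0.0, 167.3]
force: [0.5, -0.2, -2.6]
gripper_width: 53.9
[ 0.05644719 -0.04524094 -0.23337286]
time_s: 11.2
ee_pos: [559.4, 126.4, 113.4]
ee_rot: [180.0, 0.0, -177.7]
force: [0.7, 0.6, -2.2]
gripper_width: 53.4
[ 0.23215236 -0.09611481 -0.16948161]
```

```bash
python3 -m inch '[{"x":0,"y":0,"z":-0.01,"yaw":-0.5,"gripper":-1},{"x":0,"y":0,"z":-0.01,"yaw":-0.5,"gripper":-1},{"x":0,"y":0,"z":-0.01,"yaw":-0.5,"gripper":-1},{"x":0,"y":0,"z":-0.01,"yaw":-0.5,"gripper":-1}]'
python3 -c "
from h import *
print(telemetry.state()['torque'])"
python3 -m inch '[{"x":0,"y":0,"z":-0.01,"yaw":-0.5,"gripper":-1},{"x":0,"y":0,"z":-0.01,"yaw":-0.5,"gripper":-1},{"x":0,"y":0,"z":-0.01,"yaw":-0.5,"gripper":-1},{"x":0,"y":0,"z":0,"yaw":-0.5,"gripper":-1}]'
python3 -c "
from h import *
print(telemetry.state()['torque'])"
python3 -m inch '[{"x":0,"y":0,"z":0,"yaw":-0.5,"gripper":-1},{"x":0,"y":0,"z":0,"yaw":-0.5,"gripper":-1},{"x":0,"y":0,"z":0,"yaw":-0.4,"gripper":-1}]'
python3 -c "
from h import *
print(telemetry.state()['torque'],telemetry.state()['qpos'])"
```

```text
time_s: 11.53
ee_pos: [559.4, 126.5, 114.0]
ee_rot: [179.9, 0.0, -167.7]
force: [-0.9, 2.0, 0.8]
gripper_width: 53.3
[ 0.24905754 -0.00578764 -0.12997048]
time_s: 11.87
ee_pos: [559.4, 126.2, 114.7]
ee_rot: [180.0, 0.0, -157.7]
force: [-1.5, 0.2, 0.8]
gripper_width: 53.5
[ 0.08094459  0.08680575 -0.0584652 ]
time_s: 12.12
ee_pos: [559.4, 126.1, 114.7]
ee_rot: [180.0, 0.0, -150.7]
force: [-0.1, 0.4, 1.8]
gripper_width: 53.6
[0.02438763 0.15818124 0.03579872] [ 1.15522369e+01  2.39782932e+01  9.97753170e+01  1.42686049e-02
  5.62220155e+01 -1.07791837e+02]
```

Turned 72° and the torque has faded to about zero. A small lift will show whether the thread is free.

```bash
python3 -m inch '[{"x":0,"y":0,"z":-0.1,"yaw":0,"gripper":-1},{"x":0,"y":0,"z":-0.1,"yaw":0,"gripper":-1},{"x":0,"y":0,"z":-0.1,"yaw":0,"gripper":-1},{"x":0,"y":0,"z":0,"yaw":0,"gripper":-1}]'
python3 - <<'E'
from h import *
d=grab('scene','s5');cv2.imwrite('pics/c7.png',cv2.resize(d['pixels'][150:260,210:350],None,fx=5,fy=5,interpolation=2)[...,::-1])
E
```

```text
time_s: 12.45
ee_pos: [559.5, 126.1, 117.6]
ee_rot: [-180.0, 0.0, -150.8]
force: [-0.8, 0.1, -0.2]
gripper_width: 53.7
```

View pics/c7.png

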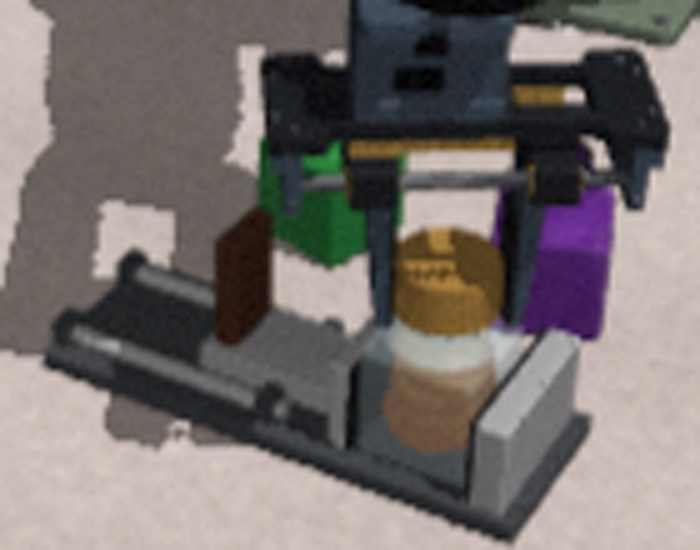

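Wrist force is near zero and the jar stayed put while the lid rose, so the thread is free. I lift until the lid's underside is about 25 mm above the mouth.

```bash
python3 -m inch '[{"x":0,"y":0,"z":-0.4,"yaw":0,"gripper":-1},{"x":0,"y":0,"z":-0.4,"yaw":0,"gripper":-1},{"x":0,"y":0,"z":-0.4,"yaw":0,"gripper":-1},{"x":0,"y":0,"z":-0.5,"yaw":0,"gripper":-1},{"x":0,"y":0,"z":-0.5,"yaw":0,"gripper":-1},{"x":0,"y":0,"z":-0.5,"yaw":0,"gripper":-1},{"x":0,"y":0,"z":-0.5,"yaw":0,"gripper":-1},{"x":0,"y":0,"z":-0.5,"yaw":0,"gripper":-1},{"x":0,"y":0,"z":-0.4,"yaw":0,"gripper":-1},{"x":0,"y":0,"z":0,"yaw":0,"gripper":-1},{"x":0,"y":0,"z":0,"yaw":0,"gripper":-1},{"x":0,"y":0,"z":0,"yaw":0,"gripper":-1}]'
python3 - <<'E'
from h import *
d=grab('scene','s6');cv2.imwrite('pics/c8.png',cv2.resize(d['pixels'][150:260,210:350],None,fx=5,fy=5,interpolation=2)[...,::-1])
E
```

```text
time_s: 13.5
ee_pos: [559.1, 126.0, 158.3]
ee_rot: [180.0, -0.0, -150.7]
force: [0.3, -0.8, -0.3]
gripper_width: 53.5
```

View pics/c8.png

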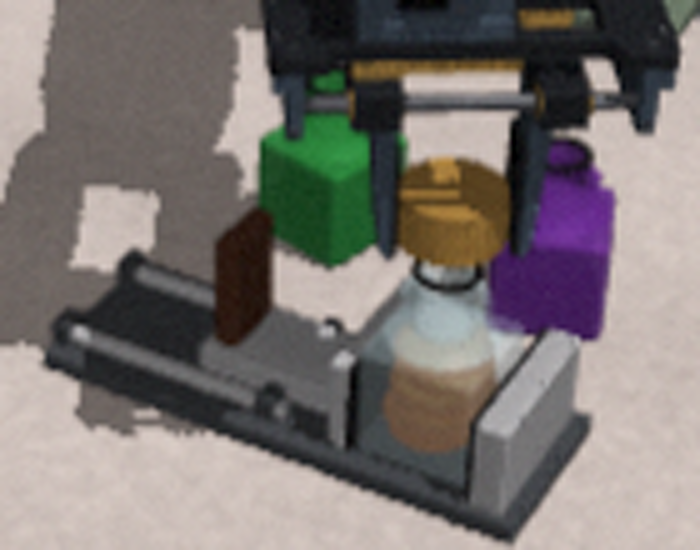

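The lid (crop 453,210) hangs level above the open mouth, with the black seal visible at (447,272). The jar still stands in the clamp. Handing in.

```bash
python3 -c "
from workcell import env; print(env.job_done())"
```

```text
the job is handed in; nothing more can be done
None
```

The job is done and handed in at about 13.6 s; no verdict is reported.

**Clamping:** I pinched the moving jaw's grip and slid it about 55 mm. It stopped hard at about 30 N, with an estimated jaw reading of 61 to 62 mm. The pictures showed the jar flat between both jaws.

**Unscrewing:** I gripped the lid at 50 N and turned it 72° anticlockwise. The torque faded to about zero and a 3 mm test lift met no resistance, so the thread had let go.

**Final state:** The gripper holds the lid level, with a tilt of about 0°. The lid's underside is about 25 mm above the open mouth by calculation. The last picture shows the seal bare and the jar still standing in the clamp. I did not touch the spare jar, scale, scoop or the green and purple look-alikes.

**Checks that disagreed:**
- **Jaw gap:** one camera estimate gave about 68 mm against the nominal 64 mm, which I put down to error in reading the edges. The hard stop and the lid's position both fit a braced jar.
- **Torque:** it read at most about 0.23 N m about the vertical, below the stated 0.3 to 0.5 N m. The lid still came off free.

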